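# Point out the padlock to put away and its bin

### The job

Show a colleague what to put away and where, by pointing only: bring the fingertips to about 3 cm above the body of the largest padlock and stay there for at least a second, then do the same about 3 cm above the rim at the middle of the empty bin, and finish still pointing there. Touch nothing at all, and never dip the fingertips low over the smaller padlocks or the other two bins; cross over them only with the hand raised well clear.

Things in the scene. Friction and masses are not known exactly. Their poses are not given: they have to be found in the camera images.
- large_padlock_top (a point): the largest of three plain steel padlocks of one pattern lying flat and loose on the desk, locked; body 56 mm long by 62 mm wide by 24 mm thick, with a U-shaped shackle that stands out 50 mm beyond the body. The point is the centre of the body's upper face, 24 mm above the desk; its x axis points along the shackle, z up
- medium_padlock_top (a point): the middle-sized of three plain steel padlocks of one pattern lying flat and loose on the desk, locked; body 40 mm long by 44 mm wide by 18 mm thick, with a U-shaped shackle that stands out 35 mm beyond the body. The point is the centre of the body's upper face, 18 mm above the desk; its x axis points along the shackle, z up
- small_padlock_top (a point): the smallest of three plain steel padlocks of one pattern lying flat and loose on the desk, locked; body 27 mm long by 30 mm wide by 13 mm thick, with a U-shaped shackle that stands out 24 mm beyond the body. The point is the centre of the body's upper face, 13 mm above the desk; its x axis points along the shackle, z up
- empty_bin_mouth (a point): one of three equal open grey stock bins fixed on the desk, 105 x 105 mm and 50 mm high with 4 mm walls: the one with nothing in it. The point is the centre of its open mouth, level with the rim, 50 mm above the desk; z up
- hinge_bin_mouth (a point): one of three equal open grey stock bins fixed on the desk, 105 x 105 mm and 50 mm high with 4 mm walls: the one with a steel door hinge lying in it. The point is the centre of its open mouth, level with the rim, 50 mm above the desk; z up
- knob_bin_mouth (a point): one of three equal open grey stock bins fixed on the desk, 105 x 105 mm and 50 mm high with 4 mm walls: the one with a steel door knob standing in it. The point is the centre of its open mouth, level with the rim, 50 mm above the desk; z up
- hinge: loose steel door hinge lying open and flat inside a bin, 62 x 52 mm, 9 mm thick; origin at the centre of its underside
- door_knob: loose steel door knob standing on its 62 mm rose inside a bin, 56 mm high (its top stands 10 mm above the bin's rim); origin at the centre of its underside
Not all that is in view belongs to the job. What is shaped like the part that bears empty_bin_mouth but purple is not meant.

How it is judged:
By the outcome, as a careful person would: the job done as asked, in the order asked, and still so for the second after the job is handed in, with the robot touching nothing.
It also fails if it takes over 40 s, if anything falls off the work surface, if the arm or the gripper's body presses on something with over 40 N, if the wrist force passes 120 N, or if a joint passes its speed limit or range.

### The arm

A 6-joint arm with a two-finger parallel gripper is mounted at the origin on the work surface. World frame = base frame: x ahead of the robot, y to its left, z up, the work surface at z = 0. Lengths are in m, angles in rad, forces in N, time in s.
With the tool pointing down it reaches from about 0.35 to 0.775 m from the base axis. Payload 7.3 kg.
Tool frame: the origin (TCP) lies on the centre line of the jaws, within the pads' length; the fingertips stand 14 mm ahead of it and the grasp point (between the pads) lies 5 mm behind it (manip.finger_overhang is the distance from the TCP to the fingertips, in m); z points along the fingers, x is the direction in which the jaws open and shut, and the axes are right-handed (so a half turn about z gives the same grasp; the last joint's range is limited). The gripper opens to 92 mm and grips with 3 to 60 N. Pads are 19 mm wide; open, the fingers measure 130 mm over their backs; the gripper's body (75 mm by 190 mm) begins 47 mm behind the grasp point.
Start: joints at [1.197, 0.342, 1.524, -0, 1.275, -0.146], TCP at [0.119, 0.511, 0.241] pointing down, gripper open.
Joint ranges: [-2.53, 2.53], [-0.77, 2.02], [0.04, 2.7], [-1, 4.14], [0.28, 2.66], [-3.11, 3.11]. Speed limits (rad/s): [2.57, 2.57, 3.14, 3.14, 3.14, 3.14].

### API

Orientations are given as a unit quaternion [w, x, y, z].
In Python, from cell import manip gives the robot as it stands. The module is installed in compiled form; this text tells all that it offers.
- The arm moves only by the tool servo_tool, never from a script. Its argument "deltas" is a list that holds one entry, the list of rows, each a list of 7 numbers: the closure, from 0 (fully open) to 1 (shut), then the shift along the world's x, y, z in cm, then the turn, a rotation vector about the world's x, y, z in rad. In form: [[[gripper, tx, ty, tz, wx, wy, wz], ...]]. A call has 1 to 12 rows; each row is the pose to reach, as a shift and turn from the pose commanded when the call began; what a row does not reach only later rows make up. A row lasts 1/10 s, in which the tool goes at most 50 mm and 8.59 degrees, less where a joint would pass 70% of its speed; a pose out of reach is approached as far as the arm can. A call with a gripper value outside its range is refused whole. The fingers move at their own pace and stop on an object; "newtons" is the grip in N (left out, the last holds). Time passes only in rows, so rows that repeat a pose let the fingers close. It gives the time, the measured TCP pose, the force and the opening at its end, in the units of the state.
- manip.state(): the state, without advancing time (a new reading comes with each control period).
- manip.grab_frame(name): name is "scene" or "top"; returns a dict with "color" (400x640x3 uint8, red, green, blue), "depth" (400x640 float32, m along the optical axis (not along the pixel's ray), 0 where there is no reading), "fx", "fy", "cx", "cy" (pixels), "k1" (the pictures are not rectified: a ray, as slopes to the right and down, at radius r is drawn at 1 + k1 r^2 times it, then the intrinsics apply), "R" (3x3) and "t" (3): a world point X has camera coordinates R X + t. Camera axes: x right, y down, z forward; pixel columns grow to the right and rows downward; lengths in m; the calibration is good to about 2 mm. A picture is of the moment at which its call begins.
- manip.job_done(): hands the job in, once; it reports no verdict.
Trained networks look in the newest picture that a camera, given by its name, has taken for a name from the list of things; names that differ only in an ending like _2 or _b are one class to them, and where a whole thing is asked for, a point or a joint stands for the part that bears it (a point fixed in the world has none). Each returns a list of dicts, best first, with "confidence" (0 to 1); they miss things now and then, are a little off and sometimes report something else, mostly with a low value. They report only what shows in the picture. A call takes as long as a camera call. They do not tell look-alikes from the thing itself.
- manip.trace(camera, query): "pixels" (400x640 bool, what is visible of it) and "centre" ([column, row] in pixels, amid what is visible of it).
The state is a dict: "clock": time; "joint_pos": joint angles; "dq": joint speeds; "tau": joint torques, N m; "ee_pos": TCP position; "eef_rot": TCP orientation; "contact_force": force on the tool from outside, world axes, zero at the start; "wrist_torque": the same for the moment, N m; "gripper_width": opening from 0.0 (shut) to 1.0 (fully open).
Only numpy, scipy, OpenCV 4.12 (cv2) and the standard library are available. Lean on these libraries where they do the work, as an engineer would, in place of code of your own. Each camera call takes 0.05 s, during which the arm holds its last target. There are 200 camera calls.

## Working session

There is one attempt and no reset: what is moved stays moved. The work goes in short steps, Python scripts to look and compute and a tool call to move; the robot and the scene stay as the last step left them, time stands still between calls to the robot, and variables do not carry over. Pictures are saved under pics/ and viewed, about 8 in all and at most 12, crops included, and the job is handed in when it is done.

Besides the shell and the picture viewer there is one more tool, called after "Emit:" as a command line: name --argument value ..., lists and objects as JSON in quotes. servo_tool: Moves the arm, as the interface text tells. Its arguments: {"type":"object","properties":{"deltas":{"type":"array","items":{"type":"array","items":{"type":"array","items":{"type":"number"}}}},"newtons":{"type":"number"}},"required":["deltas"]}

```bash
mkdir -p pics
cat > h.py <<'E'
import numpy as np, cv2
from cell import manip
def world(f,m):
    v,u=np.nonzero(m&(f["depth"]>0)); d=f["depth"][v,u]
    K=np.array([[f["fx"],0,f["cx"]],[0,f["fy"],f["cy"]],[0,0,1]])
    p=cv2.undistortPoints(np.stack([u,v],1).astype(np.float64)[:,None],K,np.array([f["k1"],0,0,0,0.]))[:,0]
    X=np.c_[p*d[:,None],d]
    return (X-f["t"])@f["R"]
E
python3 - <<'E'
from h import *
for c in ("top","scene"):
    f=manip.grab_frame(c); cv2.imwrite(f"pics/{c}0.png",f["color"][...,::-1])
    for q in ("large_padlock_top","medium_padlock_top","small_padlock_top","empty_bin_mouth","hinge_bin_mouth","knob_bin_mouth","hinge","door_knob"):
        for r in manip.trace(c,q):
            P=world(f,r["pixels"])
            if len(P): print(c,q,round(r["confidence"],2),np.round(r["centre"]),len(P),np.round(np.median(P,0),3),np.round(np.percentile(P,2,0),3),np.round(np.percentile(P,98,0),3))
print(manip.state()["clock"])
E
```

```text
top large_padlock_top 0.79 [327. 207.] 795 [ 0.473 -0.011  0.024] [ 0.438 -0.07   0.013] [0.509 0.026 0.027]
top large_padlock_top 0.4 [320. 128.] 2145 [0.655 0.004 0.006] [ 0.592 -0.046  0.002] [0.698 0.054 0.052]
top medium_padlock_top 0.73 [321. 131.] 2266 [0.653 0.003 0.006] [ 0.592 -0.047  0.002] [0.698 0.055 0.052]
top medium_padlock_top 0.62 [419. 210.] 451 [ 0.458 -0.223  0.018] [ 0.424 -0.251  0.001] [ 0.488 -0.188  0.021]
top small_padlock_top 0.57 [219. 215.] 206 [0.459 0.245 0.013] [0.443 0.216 0.001] [0.475 0.263 0.017]
top empty_bin_mouth 0.96 [319. 131.] 2217 [0.654 0.004 0.006] [ 0.592 -0.046  0.002] [0.698 0.054 0.052]
top empty_bin_mouth 0.95 [253. 275.] 2383 [0.318 0.167 0.006] [0.269 0.109 0.002] [0.372 0.217 0.052]
top empty_bin_mouth 0.66 [385. 134.] 606 [ 0.634 -0.141  0.054] [ 0.613 -0.171  0.006] [ 0.663 -0.118  0.062]
top empty_bin_mouth 0.59 [416. 287.] 2614 [ 0.281 -0.205  0.006] [ 0.231 -0.252  0.001] [ 0.338 -0.143  0.052]
top hinge_bin_mouth 0.95 [243. 130.] 1798 [0.647 0.186 0.015] [0.58  0.117 0.002] [0.686 0.221 0.053]
top knob_bin_mouth 0.72 [397. 1
[... 959 characters left out ...]
8.] 2681 [ 0.288 -0.2    0.029] [ 0.233 -0.252  0.003] [ 0.344 -0.142  0.052]
scene hinge_bin_mouth 0.87 [404. 302.] 4464 [0.604 0.182 0.024] [0.587 0.118 0.003] [0.691 0.22  0.052]
scene knob_bin_mouth 0.58 [157. 287.] 5199 [ 0.646 -0.158  0.03 ] [ 0.587 -0.208  0.002] [ 0.693 -0.103  0.052]
scene hinge 0.81 [393. 321.] 1425 [0.634 0.163 0.011] [0.603 0.134 0.007] [0.659 0.191 0.015]
scene hinge 0.33 [169. 278.] 1287 [ 0.653 -0.14   0.054] [ 0.626 -0.17   0.011] [ 0.669 -0.122  0.061]
scene hinge 0.31 [277. 294.] 4923 [ 0.625 -0.002  0.011] [ 0.599 -0.048  0.003] [0.682 0.058 0.052]
scene door_knob 0.8 [169. 277.] 1273 [ 0.653 -0.14   0.054] [ 0.626 -0.17   0.011] [ 0.669 -0.122  0.061]
0.9
```

View pics/top0.png

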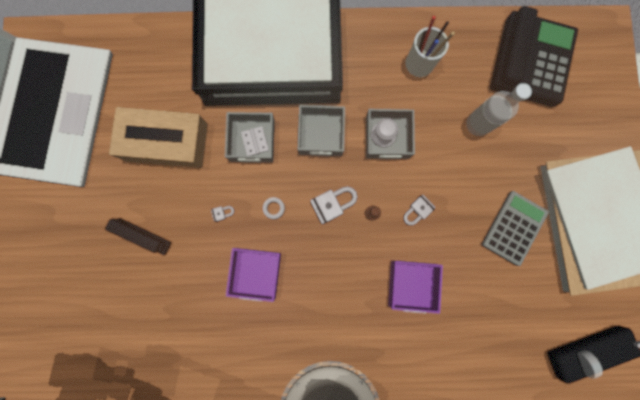

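View pics/scene0.png

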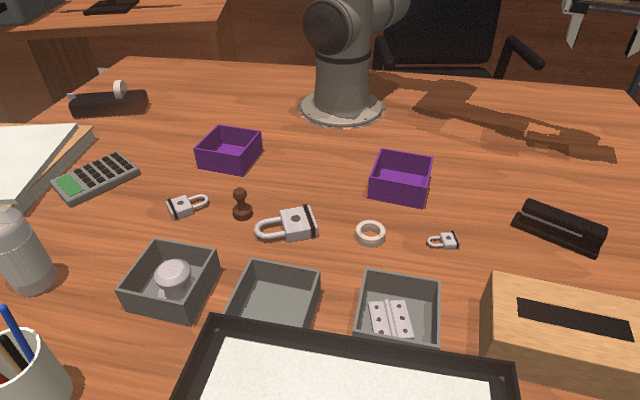

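The top picture shows three padlocks: small (223,213), large (330,207) and medium (419,210). The other look-alikes there are a ring (273,208) and a stamp (373,212). The bins are grey with hinge (250,138), grey empty (321,131), grey with knob (390,134) and purple (254,275) and (416,287). I choose the large padlock at (330,207) and the empty grey bin at (321,131). Next I measure both and check them in a crop.

Run:
```python
from h import *
for c in ("top","scene"):
    f=manip.grab_frame(c)
    P=world(f,np.ones((400,640),bool))
    def sel(x0,x1,y0,y1,z0,z1): 
        return P[(P[:,0]>x0)&(P[:,0]<x1)&(P[:,1]>y0)&(P[:,1]<y1)&(P[:,2]>z0)&(P[:,2]<z1)]
    for n,b in (("lock",(.42,.53,-.09,.05,.0215,.028)),("rim",(.57,.715,-.075,.08,.045,.055)),("binfloor",(.57,.715,-.075,.08,.001,.01))):
        Q=sel(*b); print(c,n,len(Q),np.round(np.median(Q,0),4),cv2.minAreaRect((Q[:,:2]*1000).astype(np.float32)))
    Q=sel(.69,1.,-.25,.3,.02,.4); print("tray",np.round(Q.min(0),3),np.round(Q.max(0),3))
    if c=="top": cv2.imwrite("pics/crop.png",cv2.resize(f["color"][95:240,220:440,::-1],None,fx=3,fy=3,interpolation=cv2.INTER_CUBIC))
s=manip.state();print(s["ee_pos"],s["eef_rot"],s["clock"],manip.finger_overhang)
```

```text
top lock 616 [ 0.4684 -0.0038  0.0248] ((468.4742431640625, -4.118671417236328), (63.054473876953125, 55.23759460449219), 25.055931091308594)
top rim 370 [0.6485 0.0013 0.0504] ((646.8138427734375, 4.096893310546875), (104.93009185791016, 106.71340942382812), 86.3816146850586)
top binfloor 2087 [0.6469 0.0037 0.004 ] ((642.595947265625, 2.4438095092773438), (144.93417358398438, 154.8011016845703), 0.07038021087646484)
tray [ 0.69 -0.25  0.02] [0.951 0.285 0.153]
scene lock 820 [ 0.476  -0.003   0.0248] ((472.9660339355469, -3.5426483154296875), (66.38401794433594, 55.91267776489258), 26.297616958618164)
scene rim 837 [0.6199 0.0015 0.0503] ((647.15966796875, 3.405261993408203), (106.50749206542969, 102.26332092285156), 86.5005874633789)
scene binfloor 2997 [0.6336 0.0059 0.005 ] ((619.248291015625, 2.4718017578125), (97.11227416992188, 154.9878692626953), 0.152841255068779)
tray [ 0.69 -0.25  0.02] [0.86  0.285 0.154]
[0.11854758 0.51145485 0.24072924] [-2.65194807e-05  7.82895258e-01  6.22153529e-01  2.65683054e-05] 1.0 0.014
```

View pics/crop.png

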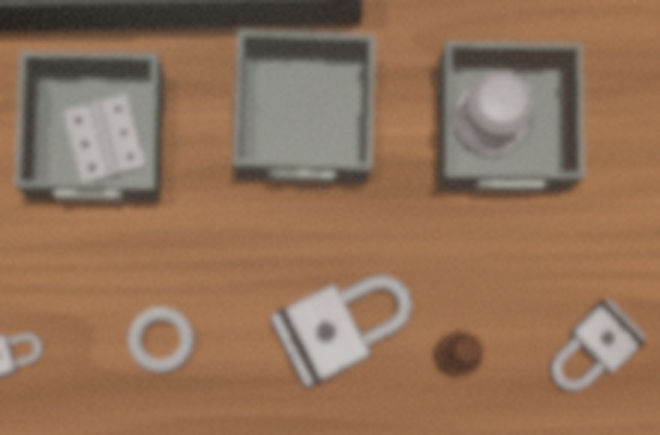

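The crop shows the large padlock with its body at about (328,335), shackle to the upper right. The middle grey bin (305,105) is empty, with the hinge bin on its left and the knob bin on its right. The measured sizes fit the description: body 63x55 mm at z 0.0248, rim 105x106 mm at z 0.0504. 

Targets:
- **Padlock:** (0.470, -0.004), TCP z 0.068.
- **Bin:** (0.647, 0.004), TCP z 0.094.

I travel high with the jaws shut.

Emit:
servo_tool --deltas '[[[1,5,-4,1,0,0,0.1],[1,9,-7,1,0,0,0.226],[1,13,-10.5,1,0,0,0.226],[1,17,-14,1,0,0,0.226],[1,20,-17.5,1,0,0,0.226],[1,23,-21,1,0,0,0.226],[1,25.5,-25,1,0,0,0.226],[1,28,-29,1,0,0,0.226],[1,30,-33.5,1,0,0,0.226],[1,32,-38,1,0,0,0.226],[1,33.5,-42.5,1,0,0,0.226],[1,34.5,-47,1,0,0,0.226]]]' --newtons 5

```text
clock: 2.2
ee_pos: [0.4642, 0.0399, 0.2509]
eef_rot: [0.0, 0.708, 0.706, 0.0]
contact_force: [1.0, -0.5, -0.2]
gripper_width: 0.022
```

Run:
```python
from h import *
f=manip.grab_frame("top");P=world(f,np.ones((400,640),bool))
for x0 in np.arange(.68,.86,.02):
    for y0,y1 in((-.13,-.05),(-.05,.05),(.05,.13)):
        Q=P[(P[:,0]>x0)&(P[:,0]<x0+.02)&(P[:,1]>y0)&(P[:,1]<y1)]
        print(round(x0,2),y0,np.round(Q[:,2].max() if len(Q) else -1,3),end="; ")
    print()
s=manip.state();print(s["ee_pos"],s["eef_rot"],s["clock"],s["joint_pos"],s["gripper_width"])
```

```text
0.68 -0.13 0.054; 0.68 -0.05 0.054; 0.68 0.05 0.053; 
0.7 -0.13 0.004; 0.7 -0.05 0.054; 0.7 0.05 0.051; 
0.72 -0.13 0.005; 0.72 -0.05 0.104; 0.72 0.05 0.104; 
0.74 -0.13 0.005; 0.74 -0.05 0.103; 0.74 0.05 0.092; 
0.76 -0.13 0.005; 0.76 -0.05 0.103; 0.76 0.05 0.092; 
0.78 -0.13 0.005; 0.78 -0.05 0.103; 0.78 0.05 0.092; 
0.8 -0.13 0.006; 0.8 -0.05 0.102; 0.8 0.05 0.093; 
0.82 -0.13 0.005; 0.82 -0.05 0.103; 0.82 0.05 0.094; 
0.84 -0.13 0.006; 0.84 -0.05 0.102; 0.84 0.05 0.093; 
[0.46570058 0.03307022 0.25074597] [ 0.00213986  0.70934415  0.70485835 -0.00100347] 2.25 [-0.09065809  0.22609221  1.65847853 -0.00451094  1.25503555 -1.65371395] 0.011516941727350256
```

Tray is at most 0.104 m high from x = 0.72, so it clears the gripper body (bottom at about 0.146 m, out to x of about 0.69). Now I descend over the padlock.

Emit:
servo_tool --deltas '[[[1,0.6,-2.5,0,0,0,0],[1,0.6,-4.5,0,0,0,0],[1,0.6,-4.5,-3,0,0,0],[1,0.6,-4.5,-6,0,0,0],[1,0.6,-4.5,-9,0,0,0],[1,0.6,-4.5,-12,0,0,0],[1,0.6,-4.5,-14.5,0,0,0],[1,0.6,-4.5,-16.5,0,0,0],[1,0.6,-4.5,-17.6,0,0,0],[1,0.6,-4.5,-18.1,0,0,0],[1,0.6,-4.5,-18.1,0,0,0],[1,0.6,-4.5,-18.1,0,0,0]]]'

```text
clock: 3.45
ee_pos: [0.47, -0.0031, 0.0705]
eef_rot: [0.001, 0.708, 0.706, 0.0]
contact_force: [-0.3, 0.5, -0.2]
gripper_width: 0.004
```

Run:
```python
from h import *
a=manip.grab_frame("scene")["color"];b=manip.grab_frame("top")["color"]
cv2.imwrite("pics/p1.png",np.vstack([cv2.resize(a[60:400,100:500],None,fx=1,fy=1),cv2.resize(b[90:290,200:400],(400,400))])[:600,:,::-1])
s=manip.state();print(s["ee_pos"],s["eef_rot"],s["clock"],s["contact_force"])
```

```text
[ 0.47004822 -0.00313311  0.07060492] [7.04238665e-04 7.07721186e-01 7.06491268e-01 5.61726602e-04] 3.55 [-1.02733389  0.16220504  0.38071572]
```

View pics/p1.png

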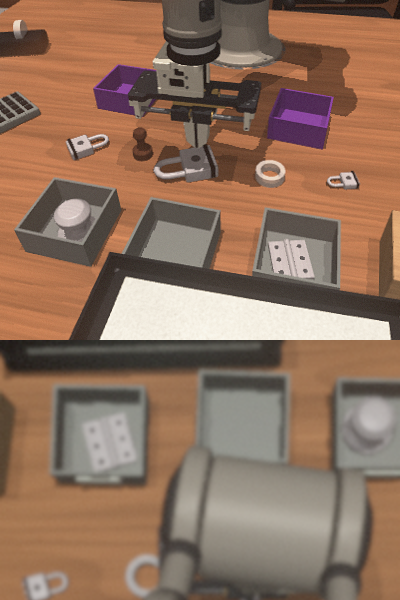

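Shut fingertips stand just above the padlock's body, at (195,150) in the picture, clear of everything. Tip height is 32 mm above the body, so I trim 2 mm and hold, then rise and hold again briefly.

Emit:
servo_tool --deltas '[[[1,0,0,-0.2,0,0,0],[1,0,0,-0.2,0,0,0],[1,0,0,-0.2,0,0,0],[1,0,0,-0.2,0,0,0],[1,0,0,-0.2,0,0,0],[1,0,0,-0.2,0,0,0],[1,0,0,-0.2,0,0,0],[1,0,0,-0.2,0,0,0],[1,0,0,-0.2,0,0,0],[1,0,0,-0.2,0,0,0],[1,0,0,-0.2,0,0,0],[1,0,0,-0.2,0,0,0]]]'

```text
clock: 4.75
ee_pos: [0.4694, -0.0031, 0.0677]
eef_rot: [-0.0, 0.708, 0.706, 0.0]
contact_force: [0.5, -0.5, 0.2]
gripper_width: 0.003
```

Emit:
servo_tool --deltas '[[[1,0,0,0,0,0,0],[1,0,0,0,0,0,0],[1,0,0,0,0,0,0],[1,0,0,0,0,0,0],[1,0,0,3,0,0,0],[1,0,0,7,0,0,0],[1,0,0,11,0,0,0],[1,0,0,14,0,0,0],[1,3,0,14,0,0,0],[1,7,0.3,14,0,0,0],[1,11,0.5,14,0,0,0],[1,15,0.7,14,0,0,0]]]'

```text
clock: 5.95
ee_pos: [0.6208, 0.0041, 0.2079]
eef_rot: [0.0, 0.708, 0.706, 0.0]
contact_force: [-0.7, 0.7, 1.6]
gripper_width: 0.001
```

Emit:
servo_tool --deltas '[[[1,2,0,0,0,0,0],[1,2.7,0,0,0,0,0],[1,2.7,0,-2,0,0,0],[1,2.7,0,-4,0,0,0],[1,2.7,0,-6,0,0,0],[1,2.7,0,-8,0,0,0],[1,2.7,0,-9.5,0,0,0],[1,2.7,0,-10.5,0,0,0],[1,2.7,0,-11.1,0,0,0],[1,2.7,0,-11.4,0,0,0],[1,2.7,0,-11.4,0,0,0],[1,2.7,0,-11.4,0,0,0]]]'

```text
clock: 7.15
ee_pos: [0.6468, 0.0039, 0.0945]
eef_rot: [0.0, 0.708, 0.706, 0.0]
contact_force: [0.2, -0.8, 0.3]
gripper_width: 0.007
```

Emit:
servo_tool --deltas '[[[1,0,0,0,0,0,0],[1,0,0,0,0,0,0],[1,0,0,0,0,0,0],[1,0,0,0,0,0,0],[1,0,0,0,0,0,0],[1,0,0,0,0,0,0],[1,0,0,0,0,0,0],[1,0,0,0,0,0,0],[1,0,0,0,0,0,0],[1,0,0,0,0,0,0],[1,0,0,0,0,0,0],[1,0,0,0,0,0,0]]]'

```text
clock: 8.35
ee_pos: [0.6464, 0.0039, 0.0937]
eef_rot: [-0.0, 0.708, 0.706, 0.0]
contact_force: [-0.5, 0.5, 0.0]
gripper_width: 0.01
```

Run:
```python
from h import *
a=manip.grab_frame("scene")["color"]
cv2.imwrite("pics/p2.png",a[...,::-1])
s=manip.state();print(s["ee_pos"],s["eef_rot"],s["clock"],s["contact_force"])
```

```text
[0.64642519 0.00392112 0.09372064] [-4.28931509e-05  7.07730459e-01  7.06482551e-01  2.80495476e-05] 8.4 [-0.10252427  0.34200292 -0.35007614]
```

View pics/p2.png

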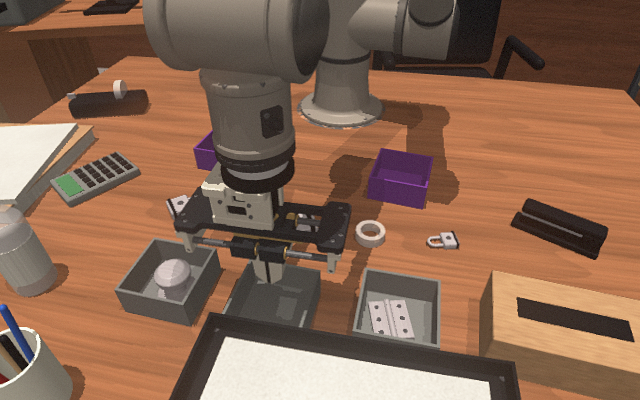

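The shut fingertips at (268,280) hang above the middle of the empty grey bin at (275,293). The knob, hinge and padlocks have not moved, and the hold there has lasted over a second.

```bash
python3 -c "
from cell import manip
print(manip.job_done())"
```

```text
the job is handed in; nothing more can be done
None
```

The pointing job is done and handed in at about 8.4 s on the robot's clock. `job_done` gave no verdict.

- **Padlock:** With the jaws shut, I held the fingertips about 30 mm above the large padlock's body for about 1.7 s. The TCP was at (0.469, -0.003, 0.068).
- **Bin:** I then raised the hand and moved to the empty grey bin, and held the fingertips about 30 mm above the middle of its rim for over 1 s. The hand is still pointing there, with the TCP at (0.646, 0.004, 0.094).
- **Last checks:** The force readings stayed at noise level, under 2 N. The final scene picture shows the fingertips over the empty bin, and everything still in view looks unmoved. At that moment the hand hid the large padlock and most of the medium one.
- **Disagreement:** The two cameras put the padlock's centre about 4 mm apart in x. I trusted the top view more, because its measured body size matched the description, and aimed 1.5 mm from it towards the scene view.

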